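# Refit the probe and splash door of a flow-cell station

## Robot

A 7-joint arm with a two-finger parallel gripper is mounted at the origin on the work surface. World frame = base frame: x ahead of the robot, y to its left, z up, the work surface at z = 0. Lengths are in m, angles in rad, forces in N, time in s.
With the tool pointing down it reaches from about 0.35 to 0.9 m from the base axis. Payload 8.1 kg.
Tool frame: the origin (TCP) lies midway between the tips of the shut fingers; the grasp point (between the pads) lies 19 mm behind it; z points along the fingers, y is the line along which they close (so a half turn about z gives the same grasp; the last joint's range is limited). The gripper opens to 92 mm and grips with 3 to 60 N. Pads are 19 mm wide; open, the fingers measure 130 mm over their backs; the gripper's body (75 mm by 190 mm) begins 47 mm behind the grasp point.
Start: joints at [1.002, 0.434, 0.025, 1.573, -0.012, 1.134, -0.075], TCP at [0.281, -0.558, 0.227] pointing down, gripper open.
Joint ranges: [-2.62, 2.62], [-0.44, 2.09], [-1.27, 1.32], [0.08, 2.57], [-1.32, 4.46], [0.12, 2], [-2.74, 2.74]. Speed limits (rad/s): [2.22, 2.22, 3.01, 3.01, 3.14, 3.14, 3.14].

## Interface

Orientations are given as a rotation vector (axis times angle).
In Python, from cell import arm gives the robot as it stands.
- The arm moves only by the tool arm_command, never from a script. Its arguments are lists of equal length, an entry for each row: "dp": the shift along the tool's x, y, z in units of 25 mm (1.0 is 25 mm), a list of three; "angular": the turn, a rotation vector about the tool's x, y, z in units of 0.15 rad (1.0 is 0.15 rad), a list of three; "claw": the opening, from 0 (shut) to 1 (fully open). In form: {"dp": [[x, y, z], ...], "angular": [[rx, ry, rz], ...], "claw": [claw, ...]}. A call has 1 to 10 rows; each row shifts and turns the commanded pose from where the row before left it, along the tool's axes as they then stand; what a row does not reach is not made up. A row lasts 1/10 s, in which the tool goes at most 50 mm and 8.59 degrees, less where a joint would pass 70% of its speed; a pose out of reach is approached as far as the arm can. A call with a number of a shift or a turn outside -1 to 1 is refused whole. A call with a gripper value outside its range is refused whole. The fingers move at their own pace and stop on an object; "force" is the grip in N (left out, the last holds). Time passes only in rows, so rows that do not move let the fingers close. It gives the time, the measured TCP pose, the force, the opening and the grip force at its end, in the units of the state.
- arm.observe(): the state, without advancing time (a new reading comes with each control period).
- arm.get_image(name): name is "scene" or "top" or "wrist"; returns a dict with "frame" (480x640x3 uint8, red, green, blue), "z_map" (480x640 float32, m along the optical axis (not along the pixel's ray), 0 where there is no reading), "K" (3x3 intrinsics, pixels), "k1" (the pictures are not rectified: a ray, as slopes to the right and down, at radius r is drawn at 1 + k1 r^2 times it, then the intrinsics apply), "R" (3x3) and "t" (3): a world point X has camera coordinates R X + t. Camera axes: x right, y down, z forward; pixel columns grow to the right and rows downward; lengths in m; the calibration is good to about 2 mm. A picture is of the moment at which its call begins.
- arm.sign_off(): hands the job in; it is judged then, once.
The state is a dict: "clock": time; "joints": joint angles; "dq": joint speeds; "joint_efforts": joint torques, N m; "position": TCP position; "ee_rot": TCP orientation; "force": force on the tool from outside, world axes, zero at the start; "ft_torque": the same for the moment, N m; "width": opening from 0.0 (shut) to 1.0 (fully open); "gripper_force": force on a finger pad.
Only numpy, scipy, OpenCV 4.12 (cv2) and the standard library are available. Lean on these libraries where they do the work, as an engineer would, in place of code of your own. Each camera call takes 0.05 s, during which the arm holds its last target. There are 200 camera calls.

## Task

Put the flow cell back into service: take the probe with the red ring out of the blue rack, slide it down into the flow cell's gland until the lower edge of its red ring is level with the top of the gland, and then swing the red clamp lever fully shut to lock it. Then lift the clear splash door out of the drying rack and hang it on the station's two hinge pins, with both knuckles fully down and the door closed across the front. Leave the blue-ringed probe, the bottles, the jar and the beaker where they stand.

Things in the scene. Friction and masses are not known exactly. Their poses are not given: they have to be found in the camera images.
- station: Fixed flow-cell station, white tray 210 (x) by 240 (y) mm; origin on the bench under it. In its frame, mm: doorway faces -x; bore at (-30, 20); clamp head 84 by 60 round it, top at z 100; clear wings 153 high at y -93 and 118, x -97 to 103; hinge post 20 square, 165 high, at (-91, 120). Closed, the door stands at x -115, middle at y -5, lower edge 20 above the bench; the open lever blocks it.
- gland_top (a point): Centre of the bore at the top of the black gland, 108 mm above the bench, z up. Gland: ring, outer diameter 28, bore 18; the bore's floor lies 88 below this point. An O-ring 6 below the top rubs on the tube: 5 to 10 N to push it through; the tube then stays at whatever depth it is left.
- pin_low (a point): Lower hinge pin: point on its axis at the shoulder on which the lower knuckle rests, 35 mm above the bench. The pin, diameter 8, tip tapered, rises 22 above the shoulder. The shoulder is a bracket 8 thick below this point, reaching 9 to either side (y), 10 to the front, and back to the hinge post.
- pin_up (a point): Upper hinge pin, the same, on the same vertical axis, shoulder 140 mm above the bench. Its bracket (132 to 140 high) bars the lower knuckle from above: bring the door in level from the front (along the station's +x) with the knuckles 25 to 60 above their shoulders, then lower it.
- lever (a joint): Angle of the red clamp lever about a vertical pin. 0 = open, pointing along the station's -x, out of the doorway; grows as the knob swings towards the station's -y (counter-clockwise from above); 1.571 = fully shut, at its stop, pointing along -y. Stays where it is left; about 2 N at the knob, more near the end, where its cam presses on the tube.
- lever_knob (a point): Upright red knob at the free end of the lever, diameter 14, top 150 above the bench, reaching down to the lever arm (arm top 109 above the bench). This point is on its axis, 130 above the bench.
- lever_pivot (a point): Point on the lever's pin axis, at the same height as lever_knob, 70 from the knob's axis and 22 in front (-x) of the bore.
- probe_head (a point): Probe with the red ring, the one to fit: middle of its white head, on its axis; z up along the probe. Head diameter 28 mm, 16 below to 16 above this point; a brass connector, diameter 14, tops it by 8. Below the head a steel tube, diameter 16, 90 long, the last 5 tapered; tip 106 below this point. About 120 g. Stands upright in the rack, this point 118 above the bench.
- probe_mark (a point): Lower edge of the probe's red ring (6 high), on the probe's axis, 60 above its tip and 46 below probe_head.
- probe_rack: Blue rack block for probes, fixed, 160 (x) by 66 (y) by 62 high, origin under its centre; two holes, diameter 19, 50 deep, on its x axis at -40 and +40. The two probes stand in them, either way round.
- spare_head (a point): The other probe, the same but with a blue ring and a black head, in the same rack; mid-height of its head. To be left alone.
- door_grip (a point): Clear splash door with aluminium edges: middle of the white grip block on its top edge, 180 mm above the lower edge. Block 14 thick (x), 60 long (y), 15 below to 15 above this point. Panel 8 thick, 190 wide, 165 high. x: thickness; y: from the middle to the hinge edge; z up. Hung and closed, its axes are parallel to the station's. About 300 g.
- knuckle_low (a point): Lower hinge knuckle of the door: centre of its underside. Tube, outer diameter 20, bore 11, 18 high, axis vertical, 113 from the door's middle along the door's +y; underside 15 above the door's lower edge.
- knuckle_up (a point): Upper knuckle, the same, underside 120 above the door's lower edge.
- drying_rack: Fixed white peg rack, 130 (x) by 112 (y) mm, origin on the bench under its centre; pegs to 57 high in rows at y -50 and 50. The door stands upright in its middle slot, door and rack axes parallel, lower edge 12 above the bench: lift it straight up by 50 or more.
- reagent_mid (a point): amber reagent bottle with red cap, diameter 64, 150 tall; to be left standing. Point half-way up its axis.
- jar_mid (a point): white jar with blue lid, diameter 68, 85 tall; to be left standing. Point half-way up its axis.
- beaker_mid (a point): glass beaker, diameter 68, 90 tall; to be left standing. Point half-way up its axis.
- sample_mid (a point): small yellow sample bottle, diameter 44, 75 tall; to be left standing. Point half-way up its axis.
- wash_mid (a point): white squeeze bottle with blue cap, diameter 60, 160 tall; to be left standing. Point half-way up its axis.
Not all that is in view belongs to the job. Leave any orange look-alike of the part that bears probe_head alone. Of the things shaped like the part that bears door_grip, the clear one is meant.

How it is judged:
By the outcome, as a careful person would: the job done as asked, in the order asked, and still so for the second after the job is handed in, with the robot touching nothing.
It also fails if it takes over 72 s, if anything falls off the work surface, if the arm or the gripper's body presses on something with over 40 N, if the wrist force passes 120 N, or if a joint passes its speed limit or range.

## Working session

There is one attempt and no reset: what is moved stays moved. The work goes in short steps, Python scripts to look and compute and a tool call to move; the robot and the scene stay as the last step left them, time stands still between calls to the robot, and variables do not carry over. Pictures are saved under pics/ and viewed, at most 10 in all, crops included, and the job is handed in when it is done.

Besides the shell and the picture viewer there is one more tool, called after ">>>" by a JSON object that holds its "method" and its "body". arm_command: Moves the arm, as the interface text tells. Its arguments: {"type":"object","properties":{"dp":{"type":"array","items":{"type":"array","items":{"type":"number"}}},"angular":{"type":"array","items":{"type":"array","items":{"type":"number"}}},"claw":{"type":"array","items":{"type":"number"}},"force":{"type":"number"}},"required":["dp","angular","claw"]}

```bash
ls; mkdir -p pics; cat > h.py <<'E'
import numpy as np, cv2, pickle
from cell import arm
from scipy.spatial.transform import Rotation as Rn
def snap(n,f):
    im=arm.get_image(n); cv2.imwrite(f'pics/{f}.png',cv2.cvtColor(im['frame'],cv2.COLOR_RGB2BGR)); pickle.dump(im,open(f'pics/{f}.pkl','wb')); return im
def load(f): return pickle.load(open(f'pics/{f}.pkl','rb'))
def ray(im,u,v):
    K=im['K'];d=np.array([(u-K[0,2])/K[0,0],(v-K[1,2])/K[1,1]]);s=d.copy()
    for _ in range(20): s=d/(1+im['k1']*(s@s))
    return np.array([s[0],s[1],1.])
def cam(im): return -im['R'].T@im['t']
def atz(im,u,v,z):
    r=im['R'].T@ray(im,u,v);c=cam(im);return c+r*(z-c[2])/r[2]
def atd(im,u,v):
    z=im['z_map'][int(v),int(u)];return im['R'].T@(ray(im,u,v)*z-im['t'])
def proj(im,X):
    c=im['R']@np.asarray(X,float)+im['t'];s=c[:2]/c[2];s=s*(1+im['k1']*(s@s));return im['K'][:2,:2]@s+im['K'][:2,2]
def cloud(im):
    z=im['z_map'];v,u=np.mgrid[:480,:640]
    p=cv2.undistortPoints(np.stack([u,v],-1).reshape(-1,1,2).astype(float),im['K'],np.array([im['k1'],0,0,0.])).reshape(480,640,2)
    P=np.dstack([p,np.ones((480,640))])*z[...,None]
    return (P-im['t'])@im['R']
E
python3 -c "
from h import *
for n in ['scene','top']:
    im=snap(n,n+'0');print(n,cam(im),im['R'][2],im['K'][0,0],im['k1'])
print(arm.observe())
"
```

```text
pics
scene [ 1.002162   -0.69890337  0.76588952] [-0.41620674  0.67957772 -0.60410767] 462.9648445537146 -0.11465104905451044
top [0.31872931 0.02750271 1.27196968] [ 0.21339262  0.02606262 -0.97661883] 460.6928819362109 0.0050507057332790485
{'clock': 0.1, 'joints': array([ 1.0023741 ,  0.43512231,  0.02502028,  1.57398003, -0.01160161,
        1.13399666, -0.07508523]), 'dq': array([ 7.94536416e-04, -5.42734721e-05, -1.96052816e-03, -3.13217989e-03,
       -4.97586508e-04,  2.91459744e-04,  1.50967221e-03]), 'joint_efforts': array([ 3.22328728e-03, -6.69125962e+01,  9.88239907e-01, -3.15147364e+01,
       -6.04970078e-02,  3.73710296e-02,  5.89397177e-05]), 'position': array([ 0.28045503, -0.55804835,  0.22605333]), 'ee_rot': array([-3.05555067e+00, -7.24668873e-01,  7.07510456e-04]), 'force': array([0.00336581, 0.36834331, 0.80171877]), 'ft_torque': array([ 0.06527282, -0.03148505,  0.09268297]), 'gripper_force': 0.0, 'width': 0.996628782909629}
```

View pics/top0.png

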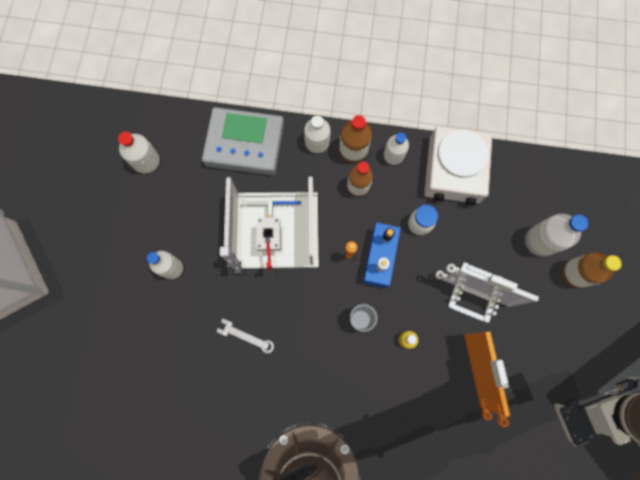

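View pics/scene0.png

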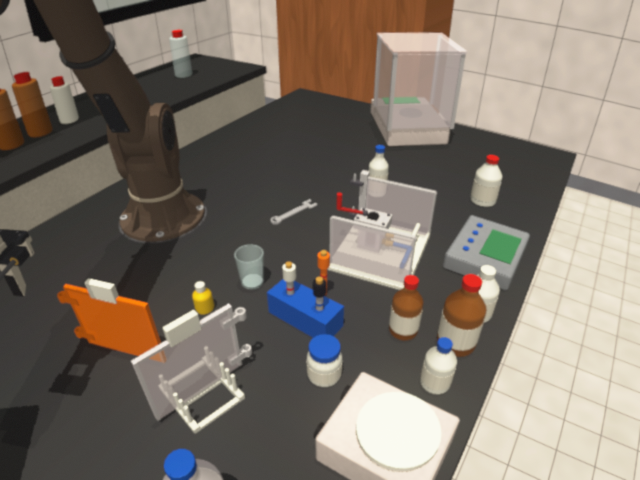

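Top view: station at ~(270,230) with lever knob at (268,266), probe rack at (383,255) with the white head at (383,264) and black head at (389,234), clear door in drying rack at (490,285). The orange door (488,380) and orange probe (351,247) are look-alikes. Enlarging.

```bash
python3 -c "
from h import *
a=cv2.imread('pics/top0.png')
c=np.hstack([cv2.resize(a[165:285,210:330],(400,400),interpolation=cv2.INTER_CUBIC),cv2.resize(a[255:325,430:545],(400,243),interpolation=cv2.INTER_CUBIC) if 0 else cv2.resize(a[225:345,425:545],(400,400),interpolation=cv2.INTER_CUBIC)])
cv2.imwrite('pics/c1.png',c)
im=load('top0');P=cloud(im)
for n,u,v in [('white',383,264),('black',389,234),('knob',268,268),('orangeprobe',351,246),('grip',490,278)]:
    print(n,atd(im,u,v))
# rack fit, blue
f=im['frame'].astype(int);m=(f[...,2]>110)&(f[...,0]<70)&(abs(P[...,2]-.062)<.012)
m[:220]=0;m[290:]=0;m[:,:360]=0;m[:,405:]=0
print('rack',m.sum(),cv2.minAreaRect((P[m][:,:2]*1000).astype(np.float32)))
h=(P[...,2]>.175)&(P[...,2]<.24);h[:,:425]=0;h[:255]=0;h[305:]=0;h[:,545:]=0
for lo,hi in [(.13,.172),(.172,.18),(.18,.23)]:
  h=(P[...,2]>lo)&(P[...,2]<hi);h[:,:425]=0;h[:255]=0;h[305:]=0;h[:,545:]=0
  print(lo,h.sum(),P[h].mean(0),cv2.minAreaRect((P[h][:,:2]*1000).astype(np.float32)))
"
```

```text
white [ 0.54254242 -0.10778916  0.14142536]
black [ 0.62101534 -0.11431437  0.14227128]
knob [0.49620464 0.17731616 0.11801724]
orangeprobe [ 0.5797931  -0.02365997  0.1291412 ]
grip [ 0.53337768 -0.35422938  0.19733992]
rack 318 ((588.8154907226562, -110.58702087402344), (64.41699981689453, 162.03689575195312), 85.02427673339844)
0.13 410 [ 0.53036599 -0.36137574  0.14944746] ((526.5006713867188, -368.4123840332031), (218.62286376953125, 18.495054244995117), 72.88429260253906)
0.172 240 [ 0.52768457 -0.38178972  0.17627096] ((527.3006591796875, -383.087890625), (191.1605224609375, 13.785189628601074), 74.86599731445312)
0.18 248 [ 0.52652806 -0.38127314  0.20046955] ((528.7718505859375, -379.50341796875), (174.3129119873047, 16.138227462768555), 73.94025421142578)
```

View pics/c1.png

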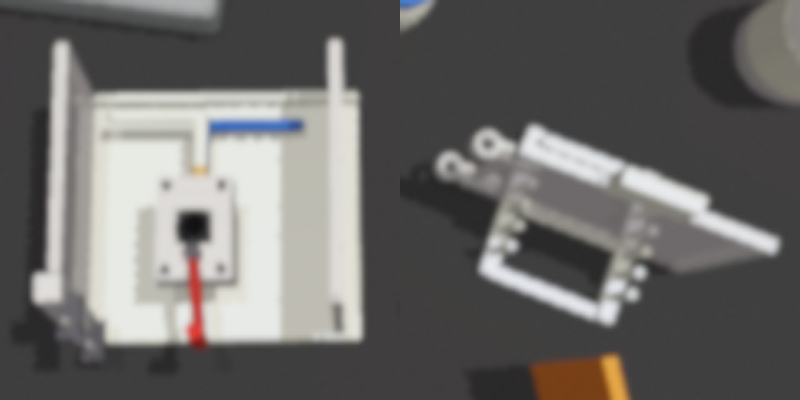

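```bash
cat >> h.py <<'E'
def st():
    o=arm.observe();R=Rn.from_rotvec(o['ee_rot']).as_matrix();return o,R,np.array(o['position'])
def plan(x,y,z,psi):
    o,R,p=st();yaw=np.arctan2(R[1,0],R[0,0])
    d=np.array([x,y,z])-p;c,s=np.cos(psi),np.sin(psi);Rt=np.array([[c,s,0],[s,-c,0],[0,0,-1.]])
    rv=Rn.from_matrix(R.T@Rt).as_rotvec()/.15
    print('t',round(o['clock'],2),'pos',p.round(4),'yaw',yaw.round(3),'tilt z',R[:,2].round(4),'j',np.round(o['joints'],2),'w',round(o['width'],3))
    print('turn total',rv.round(2),'shift(before turn)',(R.T@d/.025).round(2),'shift(after turn)',(Rt.T@d/.025).round(2))
E
python3 -c "
from h import *
plan(.549,-.107,.27,0)"
```

```text
t 0.1 pos [ 0.2805 -0.558   0.2261] yaw 0.466 tilt z [-7.0e-04  1.1e-03 -1.0e+00] j [ 1.    0.44  0.03  1.57 -0.01  1.13 -0.08] w 0.997
turn total [-0.01  0.    3.1 ] shift(before turn) [ 17.7  -11.3   -1.75] shift(after turn) [ 10.74 -18.04  -1.76]
```

>>> {"method": "arm_command", "body": {"dp": [[0, 0, -1], [0, 0, -1], [0, 0, -1], [1, -0.6, 0], [1, -0.6, 0], [1, -0.6, 0], [1, -0.6, 0], [1, -0.6, 0], [1, -0.6, 0], [1, -0.6, 0]], "angular": [[0, 0, 0], [0, 0, 0], [0, 0, 0], [0, 0, 0], [0, 0, 0], [0, 0, 0], [0, 0, 0], [0, 0, 0], [0, 0, 0], [0, 0, 0]], "claw": [0.8, 0.8, 0.8, 0.8, 0.8, 0.8, 0.8, 0.8, 0.8, 0.8]}}

```text
clock: 1.1
position: [0.3902, -0.3848, 0.3014]
ee_rot: [-3.056, -0.725, 0.001]
force: [0.5, -0.4, -0.2]
width: 0.798
gripper_force: 0.0
```

>>> {"method": "arm_command", "body": {"dp": [[1, -0.7, 0], [1, -0.7, 0], [1, -0.7, 0], [1, -0.7, 0], [1, -0.7, 0], [1, -0.7, 0], [1, -0.7, 0], [1, -0.7, 0], [1, -0.7, 0], [1, -0.7, 0]], "angular": [[0, 0, 0], [0, 0, 0], [0, 0, 0], [0, 0, 0], [0, 0, 0], [0, 0, 0], [0, 0, 0], [0, 0, 0], [0, 0, 0], [0, 0, 0]], "claw": [0.8, 0.8, 0.8, 0.8, 0.8, 0.8, 0.8, 0.8, 0.8, 0.8]}}

```text
clock: 2.1
position: [0.5349, -0.1163, 0.3014]
ee_rot: [-3.057, -0.725, 0.001]
force: [0.4, -0.6, 0.3]
width: 0.801
gripper_force: 0.0
```

>>> {"method": "arm_command", "body": {"dp": [[0.7, -0.3, 0.2], [0, 0, 0], [0, 0, 0], [0, 0, 0], [0, 0, 0]], "angular": [[0, 0, 1], [0, 0, 1], [0, 0, 1], [0, 0, 0.1], [0, 0, 0]], "claw": [0.8, 0.8, 0.8, 0.8, 0.8]}}

```text
clock: 2.6
position: [0.5468, -0.1028, 0.2965]
ee_rot: [3.142, 0.007, -0.001]
force: [-0.2, -0.5, 0.3]
width: 0.799
gripper_force: 0.0
```

```bash
python3 -c "
from h import *
im=snap('wrist','w1');plan(.549,-.107,.27,0)
print(cam(im),im['R'][2],proj(im,[.549,-.107,.142]))"
```

```text
t 2.65 pos [ 0.5468 -0.1029  0.2966] yaw 0.004 tilt z [-3.e-04 -1.e-04 -1.e+00] j [ 0.21  0.28 -0.16  1.63  0.05  1.24 -1.52] w 0.801
turn total [0.   0.   0.03] shift(before turn) [0.09 0.16 1.06] shift(after turn) [0.09 0.16 1.06]
[ 0.61566278 -0.1041099   0.45424797] [-0.25815978 -0.00168635 -0.96610076] [319.59224012 225.67114575]
```

View pics/w1.png

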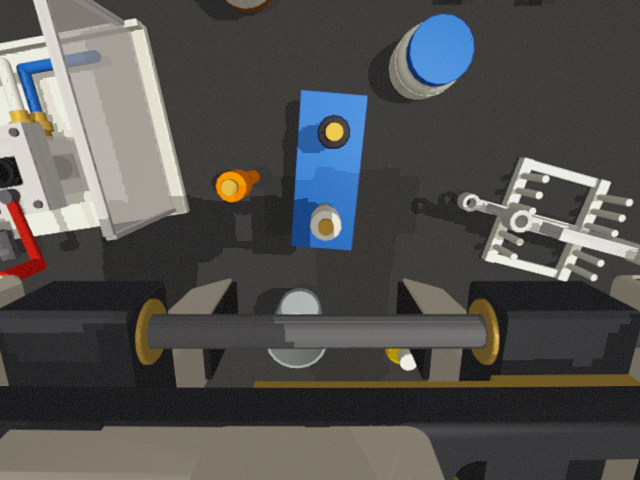

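The brass top of the white-headed probe is at (326,227), that of the spare at (335,132); the gland is near (8,172) at the left edge, and the door knuckles are at (468,202)/(520,221).

```bash
python3 -c "
from h import *
im=load('w1')
print(atz(im,326,227,.142),atz(im,335,132,.142),atz(im,230,187,.13))
p=atz(im,326,227,.142);plan(p[0],p[1],.096,0)
print('knuckles',atz(im,468,202,.15),atz(im,520,221,.15))
print('gland',atz(im,8,172,.108))"
```

```text
[ 0.54784832 -0.11254482  0.142     ] [ 0.62659762 -0.11903273  0.142     ] [ 0.58065382 -0.02865884  0.13      ]
t 2.65 pos [ 0.5468 -0.1029  0.2966] yaw 0.004 tilt z [-3.e-04 -1.e-04 -1.e+00] j [ 0.21  0.28 -0.16  1.63  0.05  1.24 -1.52] w 0.801
turn total [0.   0.   0.03] shift(before turn) [0.04 0.39 8.02] shift(after turn) [0.04 0.39 8.02]
knuckles [ 0.5712847  -0.22997758  0.15      ] [ 0.55545324 -0.27585246  0.15      ]
gland [0.59196353 0.18350639 0.108     ]
```

>>> {"method": "arm_command", "body": {"dp": [[0.06, 0.36, 0.5], [0, 0, 1], [0, 0, 1], [0, 0, 1], [0, 0, 1], [0, 0, 1], [0, 0, 1], [0, 0, 1], [0, 0, 0.4], [0, 0, 0]], "angular": [[0, 0, 0], [0, 0, 0], [0, 0, 0], [0, 0, 0], [0, 0, 0], [0, 0, 0], [0, 0, 0], [0, 0, 0], [0, 0, 0], [0, 0, 0]], "claw": [0.8, 0.7, 0.7, 0.7, 0.7, 0.7, 0.7, 0.7, 0.7, 0.7]}}

```text
clock: 3.65
position: [0.5471, -0.1123, 0.0975]
ee_rot: [-3.141, -0.002, 0.005]
force: [-0.3, -0.2, 0.5]
width: 0.701
gripper_force: 0.0
```

>>> {"method": "arm_command", "body": {"dp": [[0, 0, 0], [0, 0, 0], [0, 0, 0], [0, 0, 0], [0, 0, 0], [0, 0, 0], [0, 0, 0], [0, 0, 0]], "angular": [[0, 0, 0], [0, 0, 0], [0, 0, 0], [0, 0, 0], [0, 0, 0], [0, 0, 0], [0, 0, 0], [0, 0, 0]], "claw": [0.2, 0.1, 0.1, 0.1, 0.1, 0.1, 0.1, 0.1], "force": 40}}

```text
clock: 4.45
position: [0.5488, -0.1119, 0.0996]
ee_rot: [3.141, 0.001, 0.001]
force: [0.0, 0.8, 5.4]
width: 0.298
gripper_force: 40.0
```

>>> {"method": "arm_command", "body": {"dp": [[0, 0, -0.4], [0, 0, -0.6], [0, 0, -0.8], [0, 0, -1], [0, 0, -1], [0, 0, -1], [0, 0, -1], [0, 0, -1], [0, 0, -1], [0, 0, -0.4]], "angular": [[0, 0, 0], [0, 0, 0], [0, 0, 0], [0, 0, 0], [0, 0, 0], [0, 0, 0], [0, 0, 0], [0, 0, 0], [0, 0, 0], [0, 0, 0]], "claw": [0.1, 0.1, 0.1, 0.1, 0.1, 0.1, 0.1, 0.1, 0.1, 0.1]}}

```text
clock: 5.45
position: [0.5491, -0.1118, 0.3069]
ee_rot: [3.141, 0.001, 0.005]
force: [0.2, -0.8, -1.2]
width: 0.302
gripper_force: 40.0
```

```bash
python3 -c "
from h import *
im=load('top0')
f=lambda a,b:(a*.3+210-.35,b*.3+165-.35)
for n,a,b,z in [('gland',193,226,.108),('knob',197,328,.15),('post',45,288,.165),('wL',62,43,.153),('wR',335,41,.153),('wR front',338,325,.153)]:
    print(n,atz(im,*f(a,b),z).round(4))
plan(.50,.10,.30,0)"
```

```text
gland [0.5901 0.195  0.108 ]
knob [0.5038 0.1733 0.15  ]
post [0.5152 0.2869 0.165 ]
wL [0.7089 0.312  0.153 ]
wR [0.7401 0.104  0.153 ]
wR front [0.5201 0.07   0.153 ]
t 5.45 pos [ 0.5491 -0.1118  0.3069] yaw 0.001 tilt z [ 3.2e-03 -4.0e-04 -1.0e+00] j [ 0.22  0.28 -0.15  1.6   0.04  1.26 -1.51] w 0.302
turn total [ 0.   -0.02  0.01] shift(before turn) [-1.96 -8.47  0.27] shift(after turn) [-1.96 -8.47  0.28]
```

>>> {"method": "arm_command", "body": {"dp": [[-0.2, -1, 0], [-0.2, -1, 0], [-0.2, -1, 0], [-0.2, -1, 0], [-0.2, -1, 0], [-0.2, -1, 0], [-0.2, -1, 0], [-0.2, -1, 0], [-0.2, -1, 0], [0, 0, 0]], "angular": [[0, 0, 0], [0, 0, 0], [0, 0, 0], [0, 0, 0], [0, 0, 0], [0, 0, 0], [0, 0, 0], [0, 0, 0], [0, 0, 0], [0, 0, 0]], "claw": [0.1, 0.1, 0.1, 0.1, 0.1, 0.1, 0.1, 0.1, 0.1, 0.1]}}

```text
clock: 6.45
position: [0.5017, 0.1171, 0.3037]
ee_rot: [-3.14, -0.01, 0.002]
force: [-0.1, 0.2, -0.1]
width: 0.295
gripper_force: 40.0
```

```bash
python3 -c "
from h import *
im=snap('wrist','w2');plan(.50,.12,.30,0)
print(cam(im),proj(im,[.59,.19,.108]))"
```

```text
t 6.5 pos [0.5024 0.1149 0.3037] yaw 0.004 tilt z [-1.2e-03  2.0e-04 -1.0e+00] j [-0.09  0.22 -0.29  1.7   0.07  1.24 -1.96] w 0.297
turn total [-0.    0.01  0.03] shift(before turn) [-0.09 -0.2   0.15] shift(after turn) [-0.09 -0.2   0.15]
[0.57076159 0.11576559 0.4614095 ] [235.98735646 123.28029536]
```

View pics/w2.png

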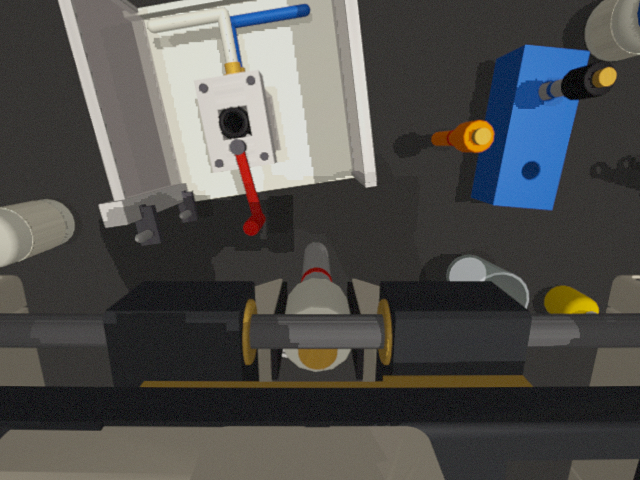

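Gland centre at (234,123), pivot (237,146), knob top (251,227), clamp-head bolts at (203,88),(251,79),(219,162),(264,155); the red-ringed probe is held with its brass top at (317,357) and tip near (316,250).

```bash
python3 -c "
from h import *
im=load('w2')
g=atz(im,234,123,.108);k=atz(im,251,227,.15);pv=atz(im,237,146,.113)
B=[atz(im,*q,.1) for q in [(203,88),(251,79),(219,162),(264,155)]]
print('g',g,'k',k,'pv',pv);print(np.array(B));print('bolt mid',np.mean(B,0))
a=lambda d:np.degrees(np.arctan2(d[1],d[0]))
print('yaw bolts',a(B[0]-B[2]),a(B[1]-B[3]),a(B[0]-B[1])-90,a(B[2]-B[3])-90,'knob-gland',a(g-k),np.linalg.norm((g-k)[:2]))
print('wing R',atz(im,346,0,.153),atz(im,372,182,.153),a((atz(im,346,0,.153)-atz(im,372,182,.153))))
print('probe brass',atz(im,317,357,.346),'tip',atz(im,316,247,.216), arm.observe()['position'])
c=cv2.imread('pics/w2.png')[60:260,90:330];cv2.imwrite('pics/c2.png',cv2.resize(c,(720,600),interpolation=cv2.INTER_CUBIC))
"
```

```text
g [0.5902375  0.19180527 0.108     ] k [0.50243618 0.17241364 0.15      ] pv [0.56991852 0.18898353 0.113     ]
[[0.62114059 0.22040676 0.1       ]
 [0.62890422 0.17619769 0.1       ]
 [0.5549723  0.20970394 0.1       ]
 [0.56170089 0.16635845 0.1       ]]
bolt mid [0.5916795  0.19316671 0.1       ]
yaw bolts 9.188096601076058 8.329497215753705 9.96025149823268 8.823688463038778 knob-gland 12.454297709277308 0.08991722887214969
wing R [0.67513335 0.0951283  0.153     ] [0.54181813 0.07020217 0.153     ] 10.590394504655452
probe brass [0.49867389 0.11536573 0.346     ] tip [0.50309633 0.11614021 0.216     ] [0.50235729 0.11489575 0.30369299]
```

View pics/c2.png

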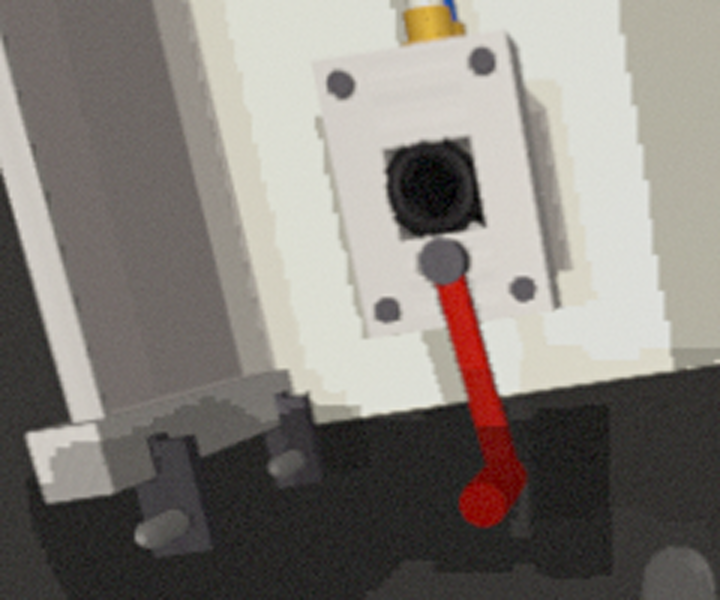

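```bash
python3 -c "
from h import *
plan(.591,.192,.216,0)"
```

```text
t 6.5 pos [0.5024 0.1149 0.3037] yaw 0.004 tilt z [-1.2e-03  2.0e-04 -1.0e+00] j [-0.09  0.22 -0.29  1.7   0.07  1.24 -1.96] w 0.297
turn total [-0.    0.01  0.03] shift(before turn) [ 3.56 -3.07  3.5 ] shift(after turn) [ 3.55 -3.08  3.51]
```

>>> {"method": "arm_command", "body": {"dp": [[0.9, -0.8, 0], [0.9, -0.8, 0], [0.9, -0.8, 0], [0.85, -0.7, 0], [0, 0, 0.5], [0, 0, 1], [0, 0, 1], [0, 0, 0.7], [0, 0, 0.3], [0, 0, 0]], "angular": [[0, 0, 0], [0, 0, 0], [0, 0, 0], [0, 0, 0], [0, 0, 0], [0, 0, 0], [0, 0, 0], [0, 0, 0], [0, 0, 0], [0, 0, 0]], "claw": [0.1, 0.1, 0.1, 0.1, 0.1, 0.1, 0.1, 0.1, 0.1, 0.1]}}

```text
clock: 7.5
position: [0.5913, 0.1892, 0.2154]
ee_rot: [3.14, -0.001, -0.004]
force: [-1.1, -1.2, -1.1]
width: 0.295
gripper_force: 40.0
```

```bash
python3 -c "
from h import *
im=snap('wrist','w3');s=snap('scene','s3');plan(.5905,.192,.216,0)
print(proj(im,[.5905,.192,.108]),proj(im,[.5905,.192,.128]),proj(s,[.5905,.192,.108]))
a=cv2.imread('pics/w3.png')[130:330,200:440];b=cv2.imread('pics/s3.png')
u,v=proj(s,[.5905,.192,.128]).astype(int);b=b[v-75:v+75,u-50:u+50]
cv2.imwrite('pics/c3.png',np.hstack([cv2.resize(a,(480,400),interpolation=cv2.INTER_CUBIC),cv2.resize(b,(267,400),interpolation=cv2.INTER_CUBIC)]))
"
```

```text
t 7.6 pos [0.5923 0.1903 0.2174] yaw 0.0 tilt z [ 7.e-04  0.e+00 -1.e+00] j [-0.2   0.46 -0.29  1.57  0.14  1.13 -2.09] w 0.297
turn total [-0. -0.  0.] shift(before turn) [-0.07 -0.07  0.06] shift(after turn) [-0.07 -0.07  0.06]
[310.52323769 242.62579836] [310.10809772 250.02630991] [372.859808   214.75128826]
```

View pics/c3.png

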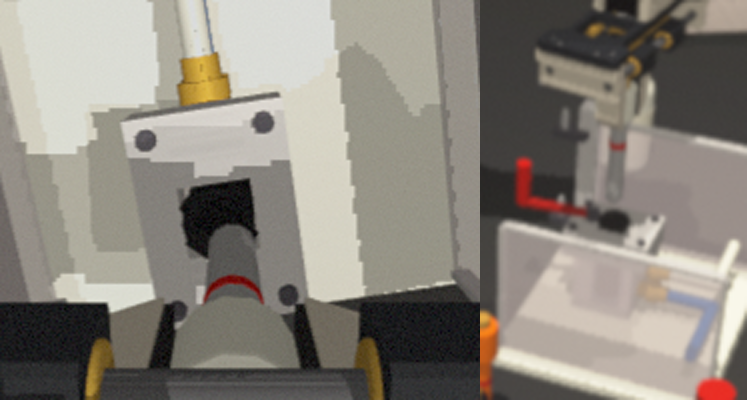

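Tube tip centre at about pixel (316,250) in the wrist view, a few pixels right of the gland centre (310,240). I'll measure both from the depth maps.

```bash
python3 -c "
from h import *
from scipy.optimize import least_squares
for n in ['w2','w3']:
    im=load(n);P=cloud(im);f=im['frame'].astype(int)
    m=(f.max(2)<60)&(abs(P[...,2]-.108)<.004)&(np.hypot(P[...,0]-.590,P[...,1]-.192)<.025)
    if m.sum()>20:
        q=P[m];print(n,'gland z',np.median(q[:,2]),m.sum(),'range x',np.percentile(q[:,0],[1,99]),'y',np.percentile(q[:,1],[1,99]),cv2.minEnclosingCircle((q[:,:2]*1000).astype(np.float32)))
im=load('w3')
for lo,hi in [(.131,.142),(.142,.155),(.155,.17),(.17,.185)]:
    m=(P[...,2]>lo)&(P[...,2]<hi)&(np.hypot(P[...,0]-.590,P[...,1]-.190)<.02);q=P[m]
    r=least_squares(lambda s:np.hypot(q[:,0]-s[0],q[:,1]-s[1])-.008,[.59,.19],loss='soft_l1',f_scale=.001)
    print(lo,m.sum(),r.x,np.abs(r.fun).mean(),'y rng',np.percentile(q[:,1],[1,99]),'xmax',q[:,0].max())
print('lowest',P[(np.hypot(P[...,0]-.590,P[...,1]-.190)<.01)&(P[...,2]>.115)][:,2].min())
"
```

```text
w2 gland z 0.10726068810905129 455 range x [0.57794456 0.60351857] y [0.18007944 0.20479203] ((585.7533569335938, 191.01666259765625), 19.211957931518555)
w3 gland z 0.10736658382718497 519 range x [0.57982808 0.60485513] y [0.18047579 0.20649179] ((591.787109375, 193.01951599121094), 15.248077392578125)
0.131 83 [0.58951918 0.18839413] 0.0001069536767231562 y rng [0.1807319  0.19591586] xmax 0.597857136209554
0.142 126 [0.58958338 0.18827987] 0.0001472122979012463 y rng [0.18090112 0.19556463] xmax 0.5978786229116788
0.155 177 [0.58963313 0.18820843] 0.00015485634696416767 y rng [0.18072784 0.19570712] xmax 0.5979256695746332
0.17 211 [0.58969852 0.18808701] 0.00012965351254044078 y rng [0.18053566 0.1955694 ] xmax 0.5980669390541521
lowest 0.13216160945771202
```

```bash
python3 -c "
from h import *
im=load('w3')
B=np.array([atz(im,*q,.1) for q in [(273,200),(331,191),(344,277),(288.5,285)]]);print(B,B.mean(0))
P=cloud(im);f=im['frame'].astype(int)
m=(P[...,2]>.1055)&(P[...,2]<.112)&(np.hypot(P[...,0]-.590,P[...,1]-.192)<.025);q=P[m]
for x in np.arange(.576,.609,.003):
    s=q[abs(q[:,0]-x)<.0015]
    if len(s)>3: print(x.round(3),len(s),s[:,1].min().round(4),s[:,1].max().round(4),((s[:,1].min()+s[:,1].max())/2).round(4))
print(q[:,0].max()); print(arm.observe()['position'])
"
```

```text
[[0.62111816 0.21979179 0.1       ]
 [0.62773059 0.17683474 0.1       ]
 [0.56046954 0.16600639 0.1       ]
 [0.55383212 0.20967564 0.1       ]] [0.5907876  0.19307714 0.1       ]
0.579 9 0.1977 0.2007 0.1992
0.582 31 0.1977 0.2036 0.2006
0.585 35 0.1797 0.2059 0.1928
0.588 38 0.1797 0.2067 0.1932
0.591 49 0.1805 0.2073 0.1939
0.594 50 0.1805 0.2065 0.1935
0.597 61 0.1805 0.2073 0.1939
0.6 98 0.182 0.205 0.1935
0.603 83 0.185 0.202 0.1935
0.606 8 0.1887 0.196 0.1923
0.6056178485740292
[0.59229114 0.19027268 0.21738521]
```

>>> {"method": "arm_command", "body": {"dp": [[0.07, -0.19, 0], [0, 0, 0.3], [0, 0, 0.3], [0, 0, 0.3], [0, 0, 0.2], [0, 0, 0]], "angular": [[0, 0, 0], [0, 0, 0], [0, 0, 0], [0, 0, 0], [0, 0, 0], [0, 0, 0]], "claw": [0.1, 0.1, 0.1, 0.1, 0.1, 0.1]}}

```text
clock: 8.2
position: [0.5931, 0.1949, 0.188]
ee_rot: [3.14, 0.001, -0.003]
force: [-0.6, -0.5, -0.3]
width: 0.295
gripper_force: 40.0
```

>>> {"method": "arm_command", "body": {"dp": [[0, 0, 0.3], [0, 0, 0.3], [0, 0, 0.3], [0, 0, 0.3], [0, 0, 0.3], [0, 0, 0.3], [0, 0, 0.2], [0, 0, 0.05], [0, 0, 0], [0, 0, 0]], "angular": [[0, 0, 0], [0, 0, 0], [0, 0, 0], [0, 0, 0], [0, 0, 0], [0, 0, 0], [0, 0, 0], [0, 0, 0], [0, 0, 0], [0, 0, 0]], "claw": [0.1, 0.1, 0.1, 0.1, 0.1, 0.1, 0.1, 0.1, 0.1, 0.1]}}

```text
clock: 9.2
position: [0.5933, 0.1951, 0.1374]
ee_rot: [3.141, 0.001, -0.002]
force: [-1.5, -2.2, -4.3]
width: 0.3
gripper_force: 40.0
```

```bash
cat > mk.py <<'E'
from h import *
import sys
im=snap('wrist',sys.argv[1]);P=cloud(im);f=im['frame'].astype(int)
plan(.5931,.1949,.1356,0)
d=np.hypot(P[...,0]-.5915,P[...,1]-.193)
m=(f[...,0]>90)&(f[...,1]<60)&(d<.012)
print('ring z',m.sum(),np.percentile(P[m][:,2],[0,5,50,95,100]) if m.sum() else '')
s=(d<.025)&(P[...,2]>.09)
v,u=np.nonzero(m)
if len(u):
    uc=int(np.median(u))
    for vv in range(v.min()-12,v.max()+6): print(vv,f[vv,uc],P[vv,uc].round(4))
E
python3 mk.py w4
```

```text
t 9.25 pos [0.5934 0.195  0.1375] yaw 0.001 tilt z [-1.1e-03 -7.0e-04 -1.0e+00] j [-0.22  0.54 -0.28  1.66  0.17  0.97 -2.12] w 0.295
turn total [0.   0.01 0.  ] shift(before turn) [-0.01  0.01  0.07] shift(after turn) [-0.01  0.01  0.07]
ring z 126 [0.10571308 0.10958708 0.11335554 0.11599057 0.11671111]
256 [23 18 22] [0.6049 0.1932 0.1048]
257 [16 11  3] [0.6046 0.1932 0.1057]
258 [4 3 2] [0.6044 0.1932 0.1067]
259 [27 29 29] [0.6036 0.1932 0.1061]
260 [16 13 16] [0.6033 0.1932 0.107 ]
261 [20 19 15] [0.603  0.1932 0.1078]
262 [18 14 23] [0.6027 0.1932 0.1087]
263 [25 20 23] [0.6018 0.1932 0.1074]
264 [4 7 0] [0.6012 0.1932 0.1072]
265 [32 25 24] [0.6008 0.1932 0.108 ]
266 [78 77 72] [0.5997 0.1932 0.1062]
267 [88 84 80] [0.5996 0.1932 0.1078]
268 [104  28  23] [0.5999 0.1932 0.1102]
269 [103   0   0] [0.6002 0.1932 0.1128]
270 [106   1   0] [0.5998 0.1932 0.1133]
271 [119  23  23] [0.6004 0.1932 0.1165]
272 [107  52  48] [0.5996 0.1932 0.1157]
273 [89 83 82] [0.5994 0.1932 0.1166]
274 [85 85 85] [0.5998 0.1933 0.1192]
275 [85 84 81] [0.5996 0.1933 0.1203]
276 [84 84 80] [0.5999 0.1933 0.1226]
277 [88 84 81] [0.5994 0.1933 0.1227]
278 [95 93 86] [0.5995 0.1933 0.1245]
279 [117 116 104] [0.6059 0.1933 0.143 ]
280 [117 114 104] [0.6057 0.1933 0.1437]
281 [116 113 104] [0.6056 0.1933 0.1448]
282 [117 115 102] [0.6058 0.1933 0.1465]
283 [116 114 102] [0.6058 0.1933 0.1477]
284 [117 113 103] [0.6054 0.1933 0.1479]
285 [118 114 106] [0.606  0.1933 0.1505]
286 [118 116 104] [0.6058 0.1933 0.1512]
```

>>> {"method": "arm_command", "body": {"dp": [[0, 0, 0.075], [0, 0, 0], [0, 0, 0], [0, 0, 0]], "angular": [[0, 0, 0], [0, 0, 0], [0, 0, 0], [0, 0, 0]], "claw": [0.1, 0.1, 0.1, 0.1]}}

```text
clock: 9.65
position: [0.5936, 0.1953, 0.136]
ee_rot: [3.141, 0.001, -0.0]
force: [-2.3, -2.8, -1.7]
width: 0.298
gripper_force: 40.0
```

```bash
python3 mk.py w5 | sed -n '1,25p'; python3 -c "
from h import *
im=load('w5');c=cam(im)
for v in np.arange(266,275,.5):
    r=im['R'].T@ray(im,316,v);print(v,(c+r*(.5995-c[0])/r[0])[2].round(4),end='; ')"
```

```text
t 9.7 pos [0.5936 0.1952 0.136 ] yaw 0.001 tilt z [-3.e-04 -3.e-04 -1.e+00] j [-0.22  0.54 -0.28  1.66  0.17  0.97 -2.12] w 0.297
turn total [0. 0. 0.] shift(before turn) [-0.02  0.01  0.02] shift(after turn) [-0.02  0.01  0.02]
ring z 132 [0.10315558 0.10809797 0.11195238 0.11442845 0.11511616]
256 [22 22 26] [0.605  0.194  0.1027]
257 [4 4 3] [0.6045 0.194  0.1028]
258 [18  9  9] [0.6046 0.194  0.105 ]
259 [23  7 14] [0.6047 0.194  0.1074]
260 [15  4  2] [0.6041 0.194  0.1072]
261 [22 26 20] [0.6035 0.194  0.1069]
262 [23 17 22] [0.6032 0.194  0.1079]
263 [15  1 15] [0.6028 0.194  0.1081]
264 [10 11 18] [0.6022 0.194  0.1081]
265 [12  6 15] [0.6014 0.194  0.1074]
266 [34 34 30] [0.6008 0.194  0.1073]
267 [75 66 66] [0.5996 0.194  0.1053]
268 [99 34 26] [0.6002 0.194  0.1088]
269 [102  14   0] [0.6004 0.194  0.1109]
270 [109  28  17] [0.5999 0.194  0.1112]
271 [112  23  17] [0.6003 0.194  0.1138]
272 [110  58  56] [0.5999 0.194  0.1143]
273 [90 86 83] [0.5995 0.194  0.1148]
274 [91 91 90] [0.6    0.194  0.1176]
275 [86 85 82] [0.5997 0.194  0.1182]
276 [88 86 82] [0.5999 0.194  0.1202]
277 [86 79 79] [0.5999 0.194  0.1217]
266.0 0.1033; 266.5 0.1041; 267.0 0.105; 267.5 0.1058; 268.0 0.1067; 268.5 0.1075; 269.0 0.1083; 269.5 0.1091; 270.0 0.1099; 270.5 0.1107; 271.0 0.1115; 271.5 0.1123; 272.0 0.1131; 272.5 0.1139; 273.0 0.1147; 273.5 0.1154; 274.0 0.1162; 274.5 0.117;
```

Ring's lower edge is level with the gland top (108 mm). Release, rise, and go to the knob.

>>> {"method": "arm_command", "body": {"dp": [[0, 0, 0], [0, 0, 0], [0, 0, 0], [0, 0, -0.5], [0, 0, -0.9], [0, 0, -1], [0, 0, -1], [-0.9, 0.2, 0], [-0.9, 0.2, 0], [-0.9, 0.3, 0]], "angular": [[0, 0, 0], [0, 0, 0], [0, 0, 0], [0, 0, 0], [0, 0, 0], [0, 0, 0], [0, 0, 0], [0, 0, 0], [0, 0, 0], [0, 0, 0]], "claw": [0.5, 0.5, 0.5, 0.5, 0.5, 0.5, 0.5, 0.5, 0.5, 0.5]}}

```text
clock: 10.7
position: [0.5258, 0.1785, 0.2224]
ee_rot: [-3.141, -0.002, -0.003]
force: [0.2, 0.1, 0.0]
width: 0.5
gripper_force: 0.0
```

>>> {"method": "arm_command", "body": {"dp": [[-0.95, 0.2, 0], [0, 0, 0], [0, 0, 0], [0, 0, 0]], "angular": [[0, 0, 0], [0, 0, -0.8], [0, 0, -0.8], [0, 0, 0]], "claw": [0.5, 0.5, 0.5, 0.5]}}

```text
clock: 11.1
position: [0.5028, 0.1732, 0.2223]
ee_rot: [-3.118, -0.38, -0.003]
force: [0.1, -0.0, 0.2]
width: 0.499
gripper_force: 0.0
```

```bash
python3 -c "
from h import *
im=snap('wrist','w6');P=cloud(im);f=im['frame'].astype(int)
m=(f[...,0]>90)&(f[...,1]<50)&(f[...,2]<50)&(np.hypot(P[...,0]-.54,P[...,1]-.18)<.07)&(P[...,2]<.16)
for lo,hi in [(.10,.115),(.12,.147),(.147,.155)]:
    k=m&(P[...,2]>lo)&(P[...,2]<hi);q=P[k];print(lo,k.sum(),q.mean(0) if len(q) else '', q.min(0) if len(q) else '', q.max(0) if len(q) else '')
plan(.5024,.1724,.123,.24)
d=np.hypot(P[...,0]-.5915,P[...,1]-.193)<.03
k=d&(P[...,2]>.135)&(P[...,2]<.2);print('probe top',k.sum(),np.percentile(P[k],[2,50,98],axis=0) if k.sum() else '')
"
```

```text
0.1 927 [0.53444738 0.18123848 0.10884825] [0.50369904 0.16699583 0.10656493] [0.56365698 0.1920382  0.11469083]
0.12 171 [0.50696024 0.17428291 0.1344118 ] [0.50351984 0.16678799 0.12011798] [0.50847532 0.18001747 0.14689358]
0.147 331 [0.50204972 0.17341662 0.149605  ] [0.49483811 0.16674758 0.14700693] [0.50839158 0.17994646 0.15142389]
t 11.15 pos [0.5029 0.1731 0.2221] yaw 0.238 tilt z [ 1.3e-03  6.0e-04 -1.0e+00] j [-0.15  0.32 -0.36  1.78  0.13  1.06 -1.89] w 0.501
turn total [-0.   -0.01 -0.01] shift(before turn) [-0.03  0.02  3.96] shift(after turn) [-0.02  0.02  3.96]
probe top 2229 [[0.57891891 0.18097413 0.15495165]
 [0.59123685 0.19294663 0.17019389]
 [0.6040253  0.20541715 0.1789587 ]]
```

>>> {"method": "arm_command", "body": {"dp": [[0, 0, 0.7], [0, 0, 1], [0, 0, 1], [0, 0, 0.9], [0, 0, 0.35], [0, 0, 0], [0, 0, 0], [0, 0, 0], [0, 0, 0]], "angular": [[0, 0, 0], [0, 0, 0], [0, 0, 0], [0, 0, 0], [0, 0, 0], [0, 0, 0], [0, 0, 0], [0, 0, 0], [0, 0, 0]], "claw": [0.5, 0.5, 0.5, 0.5, 0.5, 0.1, 0.1, 0.1, 0.1], "force": 10}}

```text
clock: 12.05
position: [0.5032, 0.1731, 0.1234]
ee_rot: [-3.119, -0.376, -0.003]
force: [0.4, 0.5, -0.2]
width: 0.202
gripper_force: 0.0
```

>>> {"method": "arm_command", "body": {"dp": [[0, 0, 0], [0, 0, 0], [0.008, 0.21, 0], [0.008, 0.21, 0], [0.008, 0.21, 0], [0.008, 0.21, 0], [0.008, 0.21, 0], [0.008, 0.21, 0], [0.008, 0.21, 0], [0.008, 0.21, 0]], "angular": [[0, 0, 0], [0, 0, 0], [0, 0, -0.5], [0, 0, -0.5], [0, 0, -0.5], [0, 0, -0.5], [0, 0, -0.5], [0, 0, -0.5], [0, 0, -0.5], [0, 0, -0.5]], "claw": [0.05, 0.05, 0.05, 0.05, 0.05, 0.05, 0.05, 0.05, 0.05, 0.05], "force": 15}}

```text
clock: 13.05
position: [0.525, 0.1386, 0.1232]
ee_rot: [-2.865, -1.287, -0.005]
force: [1.4, 4.1, 1.4]
width: 0.147
gripper_force: 15.0
```

```bash
python3 -c "
from h import *
plan(.5808,.1206,.123,1.73)
p=st()[2];d=p[:2]-[.5696,.1897];print(np.hypot(*d),np.arctan2(d[1],d[0])%6.283-3.1416)"
```

```text
t 13.05 pos [0.525  0.1386 0.1232] yaw 0.844 tilt z [ 0.0025  0.0021 -1.    ] j [ 0.    0.46 -0.48  1.87  0.27  0.87 -1.34] w 0.147
turn total [ 0.01 -0.02 -5.9 ] shift(before turn) [0.94 2.15 0.01] shift(after turn) [-1.07  2.09  0.01]
0.06779242717148219 0.8530781439037365
```

>>> {"method": "arm_command", "body": {"dp": [[0.008, 0.21, 0], [0.008, 0.21, 0], [0.008, 0.21, 0], [0.008, 0.21, 0], [0.008, 0.21, 0], [0.008, 0.21, 0], [0.008, 0.21, 0], [0.008, 0.21, 0], [0.008, 0.21, 0], [0.008, 0.21, 0]], "angular": [[0, 0, -0.5], [0, 0, -0.5], [0, 0, -0.5], [0, 0, -0.5], [0, 0, -0.5], [0, 0, -0.5], [0, 0, -0.5], [0, 0, -0.5], [0, 0, -0.5], [0, 0, -0.5]], "claw": [0.05, 0.05, 0.05, 0.05, 0.05, 0.05, 0.05, 0.05, 0.05, 0.05], "force": 30}}

```text
clock: 14.05
position: [0.5717, 0.1219, 0.1231]
ee_rot: [-2.193, -2.247, -0.003]
force: [-3.7, 5.7, 5.0]
width: 0.147
gripper_force: 30.0
```

>>> {"method": "arm_command", "body": {"dp": [[0.008, 0.21, 0], [0.008, 0.21, 0], [0, 0, 0], [0, 0, 0]], "angular": [[0, 0, -0.5], [0, 0, -0.5], [0, 0, 0], [0, 0, 0]], "claw": [0.05, 0.05, 0.05, 0.05]}}

```text
clock: 14.45
position: [0.5802, 0.123, 0.123]
ee_rot: [-2.02, -2.401, 0.001]
force: [-10.8, 5.7, 11.3]
width: 0.146
gripper_force: 30.0
```

```bash
python3 -c "
from h import *
plan(.5808,.1206,.123,1.73)
p=st()[2];d=p[:2]-[.5696,.1897];print(np.hypot(*d),np.arctan2(d[1],d[0])%6.283-3.1416)"
```

```text
t 14.45 pos [0.5802 0.123  0.123 ] yaw 1.743 tilt z [-0.003  0.002 -1.   ] j [ 0.17  0.59 -0.68  1.73  0.43  0.98 -0.51] w 0.146
turn total [-0.02 -0.02  0.09] shift(before turn) [-0.1   0.01 -0.  ] shift(after turn) [-0.1   0.01  0.  ]
0.06752832277750903 1.728424990935682
```

>>> {"method": "arm_command", "body": {"dp": [[0, 0.08, 0], [0, 0.06, 0], [0, 0, 0], [0, 0, 0]], "angular": [[0, 0, -0.2], [0, 0, 0], [0, 0, 0], [0, 0, 0]], "claw": [0.05, 0.05, 0.05, 0.05]}}

```text
clock: 14.85
position: [0.5804, 0.1231, 0.1228]
ee_rot: [-1.981, -2.43, 0.009]
force: [-23.0, 2.1, 21.9]
width: 0.145
gripper_force: 30.0
```

Lever at its stop. Release, rise, travel to the door.

>>> {"method": "arm_command", "body": {"dp": [[0, -0.14, 0], [0, 0, 0], [0, 0, 0], [0, 0, -0.6], [0, 0, -1], [0, 0, -1], [0, 0, -1], [0, 0, -1], [0, 0, -1], [0, 0, -1]], "angular": [[0, 0, 0], [0, 0, 0], [0, 0, 0], [0, 0, 0], [0, 0, 0], [0, 0, 0], [0, 0, 0.7], [0, 0, 0.8], [0, 0, 0.8], [0, 0, 0.8]], "claw": [0.4, 0.4, 0.4, 0.4, 0.4, 0.6, 0.8, 0.8, 0.8, 0.8]}}

```text
clock: 15.85
position: [0.5826, 0.1206, 0.2897]
ee_rot: [2.5, 1.902, 0.002]
force: [1.0, -0.4, 0.4]
width: 0.773
gripper_force: 0.0
```

```bash
python3 -c "
from h import *
plan(.51,-.382,.30,1.291)
im=snap('wrist','w7');P=cloud(im);f=im['frame'].astype(int)
m=(f[...,0]>90)&(f[...,1]<50)&(f[...,2]<50)&(np.hypot(P[...,0]-.56,P[...,1]-.16)<.08)&(P[...,2]<.16)
for lo,hi in [(.10,.115),(.147,.155)]:
    k=m&(P[...,2]>lo)&(P[...,2]<hi);q=P[k];print(lo,k.sum(),q.mean(0) if len(q) else '')
"
```

```text
t 15.85 pos [0.5826 0.1206 0.2897] yaw 1.301 tilt z [ 1.1e-03  6.0e-04 -1.0e+00] j [ 0.15  0.42 -0.64  1.52  0.25  1.29 -0.79] w 0.773
turn total [ 0.01 -0.01  0.07] shift(before turn) [-20.15   2.56  -0.43] shift(after turn) [-20.12   2.76  -0.41]
0.1 587 [0.57489362 0.15496393 0.10877022]
0.147 181 [0.57964677 0.12156114 0.14961469]
```

>>> {"method": "arm_command", "body": {"dp": [[-1, 0.12, -0.1], [-1, 0.12, -0.1], [-1, 0.12, -0.1], [-1, 0.12, -0.1], [-1, 0.12, 0], [-1, 0.12, 0], [-1, 0.12, 0], [-1, 0.12, 0], [-1, 0.12, 0], [-1, 0.12, 0]], "angular": [[0, 0, 0.07], [0, 0, 0], [0, 0, 0], [0, 0, 0], [0, 0, 0], [0, 0, 0], [0, 0, 0], [0, 0, 0], [0, 0, 0], [0, 0, 0]], "claw": [0.8, 0.8, 0.8, 0.8, 0.8, 0.8, 0.8, 0.8, 0.8, 0.8]}}

```text
clock: 16.9
position: [0.5436, -0.1293, 0.2984]
ee_rot: [2.504, 1.896, 0.001]
force: [-0.4, -1.1, 0.5]
width: 0.801
gripper_force: 0.0
```

>>> {"method": "arm_command", "body": {"dp": [[-1, 0.12, 0], [-1, 0.12, 0], [-1, 0.12, 0], [-1, 0.12, 0], [-1, 0.12, 0], [-1, 0.12, 0], [-1, 0.12, 0], [-1, 0.12, 0], [-1, 0.12, 0], [-1, 0.12, 0]], "angular": [[0, 0, 0], [0, 0, 0], [0, 0, 0], [0, 0, 0], [0, 0, 0], [0, 0, 0], [0, 0, 0], [0, 0, 0], [0, 0, 0], [0, 0, 0]], "claw": [0.8, 0.8, 0.8, 0.8, 0.8, 0.8, 0.8, 0.8, 0.8, 0.8]}}

```text
clock: 17.9
position: [0.5044, -0.3781, 0.2984]
ee_rot: [2.504, 1.896, 0.001]
force: [0.1, 0.0, 0.4]
width: 0.797
gripper_force: 0.0
```

>>> {"method": "arm_command", "body": {"dp": [[-1, 0, 0], [-1, 0, 0], [-1, 0, 0], [0, 0, 0], [0, 0, 0]], "angular": [[0, 0, 0], [0, 0, 0], [0, 0, 0], [0, 0, 0], [0, 0, 0]], "claw": [0.8, 0.8, 0.8, 0.8, 0.8]}}

```text
clock: 18.4
position: [0.4839, -0.4496, 0.2978]
ee_rot: [2.506, 1.894, 0.001]
force: [-0.8, -0.2, 0.9]
width: 0.801
gripper_force: 0.0
```

```bash
python3 -c "
from h import *
im=snap('wrist','w8');P=cloud(im)
plan(.524,-.384,.25,1.291)
r=np.hypot(P[...,0]-.525,P[...,1]+.382)
for lo,hi in [(.165,.1795),(.197,.215)]:
    k=(r<.13)&(P[...,2]>lo)&(P[...,2]<hi);q=P[k]
    print(lo,k.sum(),np.median(q[:,2]),cv2.minAreaRect((q[:,:2]*1000).astype(np.float32)))
k=(np.hypot(P[...,0]-.5555,P[...,1]+.276)<.016)&(P[...,2]>.14)&(P[...,2]<.16);q=P[k];print(k.sum(),q.mean(0),cv2.minEnclosingCircle((q[:,:2]*1000).astype(np.float32)))
"
```

```text
t 18.45 pos [ 0.4844 -0.4486  0.2979] yaw 1.296 tilt z [ 1.e-03  5.e-04 -1.e+00] j [ 0.95  0.5  -0.46  1.34  0.22  1.36  0.22] w 0.801
turn total [ 0.01 -0.    0.03] shift(before turn) [2.91 0.82 1.92] shift(after turn) [2.92 0.81 1.92]
0.165 2435 0.17669538569710788 ((465.5058288574219, -372.208984375), (186.77381896972656, 135.58544921875), 75.62415313720703)
0.197 2112 0.2065940302035825 ((527.38525390625, -386.57391357421875), (60.01240158081055, 14.242276191711426), 75.62507629394531)
5 [ 0.54695382 -0.2887954   0.14765266] ((547.1198120117188, -288.90350341796875), 1.104363203048706)
```

View pics/w8.png

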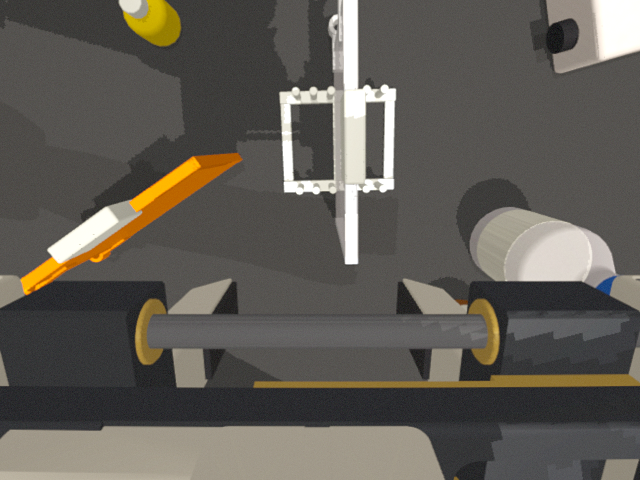

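The grip block's top is at (355,137) with the door running vertically in view, orange door to the left; depth fit gives centre (527.4,-386.6) mm, ψ=1.320.

```bash
python3 -c "
from h import *
plan(.5265,-.3864,.176,1.320)"
```

```text
t 18.45 pos [ 0.4844 -0.4486  0.2979] yaw 1.296 tilt z [ 1.e-03  5.e-04 -1.e+00] j [ 0.95  0.5  -0.46  1.34  0.22  1.36  0.22] w 0.801
turn total [ 0.01 -0.   -0.16] shift(before turn) [2.85 0.94 4.88] shift(after turn) [2.83 1.01 4.88]
```

>>> {"method": "arm_command", "body": {"dp": [[0, 0, 0], [0.94, 0.34, 0], [0.94, 0.34, 0], [0.95, 0.33, 0], [0, 0, 1], [0, 0, 1], [0, 0, 1], [0, 0, 1], [0, 0, 0.88], [0, 0, 0]], "angular": [[0, 0, -0.16], [0, 0, 0], [0, 0, 0], [0, 0, 0], [0, 0, 0], [0, 0, 0], [0, 0, 0], [0, 0, 0], [0, 0, 0], [0, 0, 0]], "claw": [0.6, 0.6, 0.6, 0.6, 0.6, 0.6, 0.6, 0.6, 0.6, 0.6]}}

```text
clock: 19.45
position: [0.5247, -0.3852, 0.1726]
ee_rot: [-2.476, -1.925, 0.002]
force: [-0.2, 0.1, -1.3]
width: 0.6
gripper_force: 0.0
```

>>> {"method": "arm_command", "body": {"dp": [[0, 0, 0], [0, 0, 0], [0, 0, 0], [0, 0, 0], [0, 0, 0], [0, 0, 0], [0, 0, 0], [0, 0, 0], [0, 0, 0], [0, 0, 0]], "angular": [[0, 0, 0], [0, 0, 0], [0, 0, 0], [0, 0, 0], [0, 0, 0], [0, 0, 0], [0, 0, 0], [0, 0, 0], [0, 0, 0], [0, 0, 0]], "claw": [0.05, 0.05, 0.05, 0.05, 0.05, 0.05, 0.05, 0.05, 0.05, 0.05], "force": 60}}

```text
clock: 20.45
position: [0.5263, -0.3871, 0.1757]
ee_rot: [2.482, 1.925, 0.0]
force: [1.7, 0.1, 5.1]
width: 0.149
gripper_force: 60.0
```

>>> {"method": "arm_command", "body": {"dp": [[0, 0, -0.3], [0, 0, -0.5], [0, 0, -0.7], [0, 0, -0.8], [0, 0, -0.8], [0, 0, -0.8], [0, 0, -0.9], [0, 0, -0.9], [0, 0, -0.9], [0, 0, -0.6]], "angular": [[0, 0, 0], [0, 0, 0], [0, 0, 0], [0, 0, 0], [0, 0, 0], [0, 0, 0], [0, 0, 0], [0, 0, 0], [0, 0, 0], [0, 0, 0]], "claw": [0.05, 0.05, 0.05, 0.05, 0.05, 0.05, 0.05, 0.05, 0.05, 0.05]}}

```text
clock: 21.45
position: [0.5256, -0.3866, 0.3576]
ee_rot: [2.482, 1.925, -0.0]
force: [-0.5, -0.2, -3.1]
width: 0.149
gripper_force: 60.0
```

```bash
python3 -c "
from h import *
im=load('w2')
print('up',atz(im,137.7,239,.162),'low',atz(im,182.7,216,.057))
g=np.array([.5915,.1935])
for yw in (8.5,9.2,10):
    a=np.radians(yw);R=np.array([[np.cos(a),-np.sin(a)],[np.sin(a),np.cos(a)]]);p=g+R@[-.085,.088]
    print(yw,p,proj(im,[*p,.162]),proj(im,[*p,.057]),'doormid',g+R@[-.085,-.025])
plan(.41,.14,.35,np.pi/2+.16)
im=snap('wrist','w9');f=im['frame'];print(cam(im))
"
```

```text
up [0.49421134 0.265975   0.162     ] low [0.49411076 0.26502332 0.057     ]
8.5 [0.49442642 0.2679696 ] [135.31181416 238.73753385] [180.04036806 215.70664319] doormid [0.51112889 0.1562108 ]
9.2 [0.49352387 0.26677809] [136.84857481 239.78771542] [181.17719329 216.51087596] doormid [0.51159045 0.15523169]
10 [0.4925103  0.26540299] [138.61574237 240.96562014] [182.48558569 217.41321539] doormid [0.51213255 0.15411971]
t 21.45 pos [ 0.5256 -0.3866  0.3576] yaw 1.319 tilt z [ 0.e+00 -2.e-04 -1.e+00] j [ 0.85  0.46 -0.48  1.25  0.21  1.48  0.14] w 0.149
turn total [ 0.    0.   -2.74] shift(before turn) [19.25 -9.72  0.3 ] shift(after turn) [21.53 -1.21  0.3 ]
[ 0.54262948 -0.32146724  0.5153803 ]
```

>>> {"method": "arm_command", "body": {"dp": [[0.5, -0.25, 0], [0.75, -0.38, 0], [0.95, -0.48, 0], [0.95, -0.48, 0], [0.95, -0.48, 0], [0.95, -0.48, 0], [0.95, -0.48, 0], [0.95, -0.48, 0], [0.95, -0.48, 0], [0.95, -0.48, 0]], "angular": [[0, 0, 0], [0, 0, 0], [0, 0, 0], [0, 0, 0], [0, 0, 0], [0, 0, 0], [0, 0, 0], [0, 0, 0], [0, 0, 0], [0, 0, 0]], "claw": [0.05, 0.05, 0.05, 0.05, 0.05, 0.05, 0.05, 0.05, 0.05, 0.05]}}

```text
clock: 22.5
position: [0.4709, -0.1427, 0.354]
ee_rot: [-2.48, -1.925, 0.003]
force: [0.5, 0.5, -4.0]
width: 0.15
gripper_force: 60.0
```

>>> {"method": "arm_command", "body": {"dp": [[0.95, -0.48, 0], [0.95, -0.48, 0], [0.95, -0.48, 0], [0.95, -0.48, 0], [0.95, -0.48, 0], [0.95, -0.48, 0], [0.95, -0.48, 0], [0.95, -0.48, 0], [0.95, -0.48, 0], [0.8, -0.4, 0]], "angular": [[0, 0, 0], [0, 0, 0], [0, 0, 0], [0, 0, 0], [0, 0, 0], [0, 0, 0], [0, 0, 0], [0, 0, 0], [0, 0, 0], [0, 0, 0]], "claw": [0.05, 0.05, 0.05, 0.05, 0.05, 0.05, 0.05, 0.05, 0.05, 0.05]}}

```text
clock: 23.5
position: [0.4143, 0.1125, 0.3541]
ee_rot: [-2.481, -1.927, 0.004]
force: [0.5, 0.6, -3.2]
width: 0.15
gripper_force: 60.0
```

>>> {"method": "arm_command", "body": {"dp": [[0.5, -0.25, 0], [0, 0, 0], [0, 0, 0], [0, 0, 0], [0, 0, 0], [0, 0, 0]], "angular": [[0, 0, 0], [0, 0, -0.6], [0, 0, -0.8], [0, 0, -0.8], [0, 0, -0.56], [0, 0, 0]], "claw": [0.05, 0.05, 0.05, 0.05, 0.05, 0.05]}}

```text
clock: 24.1
position: [0.4121, 0.1246, 0.3542]
ee_rot: [-2.031, -2.396, 0.004]
force: [-0.2, 0.3, -3.2]
width: 0.15
gripper_force: 60.0
```

```bash
python3 -c "
from h import *
plan(.412,.138,.235,1.733)"
```

```text
t 24.1 pos [0.4121 0.1246 0.3542] yaw 1.735 tilt z [-0.0023 -0.0014 -1.    ] j [ 0.39  0.1  -0.87  1.74  0.08  1.34 -0.33] w 0.15
turn total [-0.02  0.01  0.01] shift(before turn) [0.53 0.1  4.77] shift(after turn) [0.53 0.08 4.77]
```

>>> {"method": "arm_command", "body": {"dp": [[0.53, 0, 0.3], [0, 0, 0.8], [0, 0, 0.8], [0, 0, 0.8], [0, 0, 0.8], [0, 0, 0.8], [0, 0, 0.5], [0, 0, 0], [0, 0, 0]], "angular": [[0, 0, 0], [0, 0, 0], [0, 0, 0], [0, 0, 0], [0, 0, 0], [0, 0, 0], [0, 0, 0], [0, 0, 0], [0, 0, 0]], "claw": [0.05, 0.05, 0.05, 0.05, 0.05, 0.05, 0.05, 0.05, 0.05]}}

```text
clock: 25.0
position: [0.4115, 0.1379, 0.2356]
ee_rot: [-2.034, -2.394, 0.0]
force: [-0.4, 0.7, -3.0]
width: 0.15
gripper_force: 60.0
```

```bash
python3 -c "
from h import *
im=snap('wrist','w10')
plan(.5125,.1545,.232,1.733)
o,R,p=st();k=p+R@[.113,0,0];print('nominal knuckle',k)
print('knuckle px',proj(im,[k[0],k[1],.195]),'pin tip px',proj(im,[.4942,.266,.162]),proj(im,[.4942,.266,.057]))
a=cv2.imread('pics/w10.png');cv2.imwrite('pics/c10.png',cv2.resize(a[0:300,160:560],(800,600),interpolation=cv2.INTER_CUBIC))
"
```

```text
t 25.05 pos [0.412 0.138 0.236] yaw 1.733 tilt z [ 8.e-04  2.e-04 -1.e+00] j [ 0.31  0.22 -0.87  1.94  0.19  1.06 -0.48] w 0.148
turn total [ 0.01 -0.   -0.  ] shift(before turn) [0.   4.08 0.17] shift(after turn) [0.   4.08 0.16]
nominal knuckle [0.39373754 0.24951786 0.2360528 ]
knuckle px [318.72699364  49.8431807 ] pin tip px [494.72068871  64.73494856] [437.60843051  90.86604848]
```

View pics/c10.png

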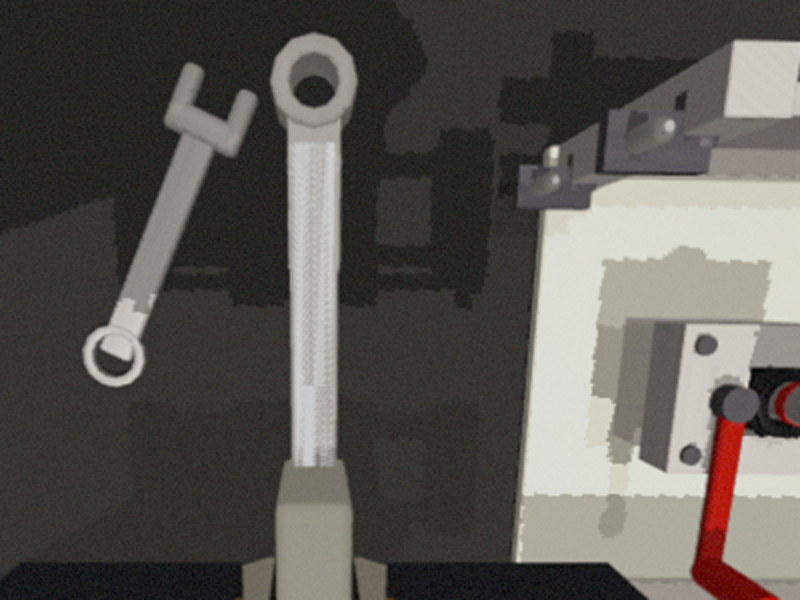

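Upper knuckle's top ring is centred at full-image (317,39); upper pin tip at (492,63.5); lower pin tip at (435,90).

```bash
python3 -c "
from h import *
im=load('w10');o,R,p=st()
k=atz(im,317,39,p[2]+.0163-.180+.120+.018);u=atz(im,492,63.5,.161);l=atz(im,434.5,90,.056)
P=cloud(im);r=np.hypot(P[...,0]-k[0],P[...,1]-k[1])
m=(r<.016)&(abs(P[...,2]-k[2])<.004);q=(P[m][:,:2]*1000).astype(np.float32);print(m.sum(),np.median(P[m][:,2]),cv2.minEnclosingCircle(q),cv2.fitEllipse(cv2.convexHull(q)))
m=(np.hypot(P[...,0]-u[0],P[...,1]-u[1])<.012)&(P[...,2]>.15)&(P[...,2]<.17);print('pin cloud',m.sum(),P[m].mean(0),P[m].max(0),P[m].min(0))
print(k,u,l);print('need tool units from knuckle to pin',R.T@(u-k)/.025)
"
```

```text
1412 0.20941888120018554 ((392.88153076171875, 247.1294708251953), 12.950515747070312) ((393.07159423828125, 247.09075927734375), (19.811487197875977, 27.294315338134766), 11.76813793182373)
pin cloud 227 [0.49225607 0.2664742  0.15736362] [0.49826746 0.27128342 0.16322626] [0.48936127 0.26320981 0.15007454]
[0.3927657  0.25028957 0.21034156] [0.49285843 0.26664036 0.161     ] [0.49168758 0.26641971 0.056     ]
need tool units from knuckle to pin [-8.63000183e-05  4.05508362e+00  1.97713981e+00]
```

>>> {"method": "arm_command", "body": {"dp": [[0, 0.4, 0.1], [0, 0.6, 0.2], [0, 0.6, 0.2], [0, 0.6, 0.1], [0, 0.5, 0], [0, 0.3, 0], [0, 0.2, 0], [0, 0, 0], [0, 0, 0]], "angular": [[0, 0, 0], [0, 0, 0], [0, 0, 0], [0, 0, 0], [0, 0, 0], [0, 0, 0], [0, 0, 0], [0, 0, 0], [0, 0, 0]], "claw": [0.05, 0.05, 0.05, 0.05, 0.05, 0.05, 0.05, 0.05, 0.05]}}

```text
clock: 25.95
position: [0.4903, 0.1507, 0.2204]
ee_rot: [-2.034, -2.395, 0.0]
force: [-0.3, -0.1, -3.7]
width: 0.148
gripper_force: 60.0
```

```bash
python3 -c "
from h import *
from scipy.optimize import least_squares
im=snap('wrist','w11');o,R,p=st();plan(.513,.155,.1837,1.733)
P=cloud(im);kz=p[2]+.0163-.042
k=(p+R@[.113,0,0])
fit=lambda q,r,s:least_squares(lambda a:np.hypot(q[:,0]-a[0],q[:,1]-a[1])-r,s,loss='soft_l1',f_scale=.0007)
m=(np.hypot(P[...,0]-k[0],P[...,1]-k[1])<.014)&(abs(P[...,2]-kz)<.003);q=P[m]
hull=cv2.convexHull((q[:,:2]*1000).astype(np.float32))
t=(R.T[:, :]@(q-p).T).T
print('knuckle top pts tool: xmax',t[:,0].max(),'y range',np.percentile(t[t[:,0]>.108][:,1],[1,99]),'nominal top edge .123', len(q))
# bore: pixels inside ring that are deeper
u0,v0=proj(im,[k[0],k[1],kz]);print('proj nominal',u0,v0)
for lo,hi in [(.144,.15),(.15,.156),(.141,.158)]:
    m=(np.hypot(P[...,0]-.493,P[...,1]-.2665)<.007)&(P[...,2]>lo)&(P[...,2]<hi);q=P[m]
    if len(q)>5:
        r=fit(q,.004,[.493,.2665]);print('pin',lo,len(q),r.x,np.abs(r.fun).mean(),'rel tool',R.T@(np.array([*r.x,kz])-p))
a=cv2.imread('pics/w11.png');u,v=int(u0),int(v0);cv2.imwrite('pics/c11.png',cv2.resize(a[max(v-70,0):v+80,u-60:u+140],(800,600),interpolation=cv2.INTER_CUBIC));print(u-60,max(v-70,0))
"
```

```text
t 26.0 pos [0.4902 0.1506 0.2204] yaw 1.733 tilt z [-1.e-04 -3.e-04 -1.e+00] j [ 0.22  0.37 -0.81  1.8   0.3   1.1  -0.54] w 0.149
turn total [-0.  0.  0.] shift(before turn) [0.03 0.93 1.47] shift(after turn) [0.03 0.93 1.47]
knuckle top pts tool: xmax 0.12364444205703778 y range [-0.00989084  0.00872978] nominal top edge .123 1386
proj nominal 317.6750021697956 41.800586874637446
pin 0.144 31 [0.49376928 0.26717003] 9.990093911237863e-05 rel tool [0.11449051 0.02241746 0.02566182]
pin 0.15 37 [0.49375544 0.26720146] 0.00010856292273011768 rel tool [0.11452376 0.02240888 0.02566182]
pin 0.141 141 [0.49380019 0.26717125] 0.00034335360163110324 rel tool [0.11448671 0.02244815 0.02566182]
257 0
```

View pics/c11.png

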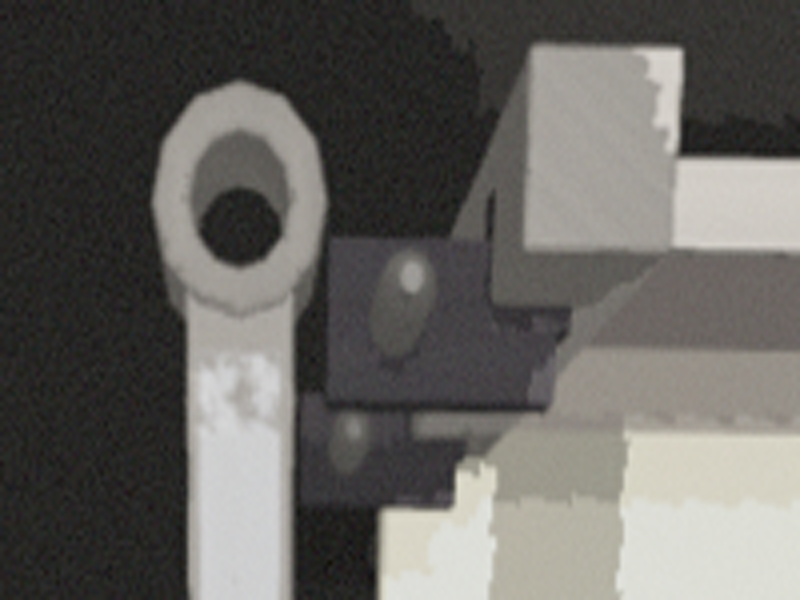

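Knuckle at tool (113.6,-0.5) mm and pin at (114.5,22.4) mm; move across and lower gently.

>>> {"method": "arm_command", "body": {"dp": [[0.035, 0.3, 0], [0, 0.35, 0], [0, 0.27, 0], [0, 0, 0], [0, 0, 0.2], [0, 0, 0.2], [0, 0, 0.2], [0, 0, 0.15], [0, 0, 0], [0, 0, 0]], "angular": [[0, 0, 0], [0, 0, 0], [0, 0, 0], [0, 0, 0], [0, 0, 0], [0, 0, 0], [0, 0, 0], [0, 0, 0], [0, 0, 0], [0, 0, 0]], "claw": [0.05, 0.05, 0.05, 0.05, 0.05, 0.05, 0.05, 0.05, 0.05, 0.05]}}

```text
clock: 27.0
position: [0.5132, 0.1552, 0.2016]
ee_rot: [-2.034, -2.394, 0.0]
force: [0.4, -0.5, -3.5]
width: 0.15
gripper_force: 60.0
```

>>> {"method": "arm_command", "body": {"dp": [[0, 0, 0.15], [0, 0, 0.15], [0, 0, 0.15], [0, 0, 0.15], [0, 0, 0], [0, 0, 0]], "angular": [[0, 0, 0], [0, 0, 0], [0, 0, 0], [0, 0, 0], [0, 0, 0], [0, 0, 0]], "claw": [0.05, 0.05, 0.05, 0.05, 0.05, 0.05]}}

```text
clock: 27.6
position: [0.5132, 0.1552, 0.1865]
ee_rot: [-2.034, -2.394, 0.0]
force: [-0.3, 0.5, -3.1]
width: 0.15
gripper_force: 60.0
```

>>> {"method": "arm_command", "body": {"dp": [[0, 0, 0.06], [0, 0, 0.05], [0, 0, 0.04], [0, 0, 0], [0, 0, 0]], "angular": [[0, 0, 0], [0, 0, 0], [0, 0, 0], [0, 0, 0], [0, 0, 0]], "claw": [0.05, 0.05, 0.05, 0.05, 0.05]}}

```text
clock: 28.1
position: [0.5135, 0.1552, 0.1832]
ee_rot: [2.034, 2.394, 0.001]
force: [-0.7, -2.3, 2.7]
width: 0.152
gripper_force: 60.0
```

```bash
python3 -c "
from h import *
plan(.513,.155,.1837,1.733)
im=snap('wrist','w12');o,R,p=st();P=cloud(im)
k=p+R@[.113,0,0]
r=np.hypot(P[...,0]-k[0],P[...,1]-k[1]);m=(r<.010)&(r>.006)&(P[...,2]>.14);print('knuckle top z (want .158)',m.sum(),np.percentile(P[m][:,2],[5,50,95]))
m=(r<.004)&(P[...,2]>.14);print('pin z',m.sum(),np.median(P[m],axis=0),k)
m=(np.hypot(P[...,0]-.5915,P[...,1]-.193)<.01)&(P[...,2]>.13);print('probe',m.sum())
"
```

```text
t 28.1 pos [0.5135 0.1552 0.1832] yaw 1.733 tilt z [ 7.e-04  0.e+00 -1.e+00] j [ 0.18  0.45 -0.78  1.8   0.36  1.04 -0.58] w 0.152
turn total [ 0.  0. -0.] shift(before turn) [-0.   -0.02 -0.02] shift(after turn) [-0.   -0.02 -0.02]
knuckle top z (want .158) 1141 [0.14752336 0.15736737 0.15872323]
pin z 264 [0.49479359 0.26598391 0.15913013] [0.49525715 0.2667475  0.1831983 ]
probe 2551
```

Seated on the shoulders. Release and rise.

>>> {"method": "arm_command", "body": {"dp": [[0, 0, 0], [0, 0, 0], [0, 0, 0], [0, 0, -0.3], [0, 0, -0.8], [0, 0, -1], [0, 0, -1], [0, 0, -1], [-1, 0, 0], [-1, 0, 0]], "angular": [[0, 0, 0], [0, 0, 0], [0, 0, 0], [0, 0, 0], [0, 0, 0], [0, 0, 0], [0, 0, 0], [0, 0, 0], [0, 0, 0], [0, 0, 0]], "claw": [0.3, 0.5, 0.5, 0.5, 0.5, 0.5, 0.5, 0.5, 0.5, 0.5]}}

```text
clock: 29.15
position: [0.5216, 0.1064, 0.2869]
ee_rot: [2.03, 2.396, 0.003]
force: [0.9, -0.9, 0.2]
width: 0.502
gripper_force: 0.0
```

>>> {"method": "arm_command", "body": {"dp": [[-1, 0, 0], [-1, 0, 0], [-1, 0, 0], [0, 0, 0], [0, 0, 0]], "angular": [[0, 0, 0], [0, 0, 0], [0, 0, 0], [0, 0, 0], [0, 0, 0]], "claw": [0.5, 0.5, 0.5, 0.5, 0.5]}}

```text
clock: 29.65
position: [0.5335, 0.0318, 0.2857]
ee_rot: [-2.035, -2.393, -0.001]
force: [0.2, -0.0, -0.4]
width: 0.502
gripper_force: 0.0
```

```bash
python3 -c "
from h import *
plan(.513,.155,.3,1.733)
im=snap('wrist','w13');P=cloud(im);f=im['frame'].astype(int)
r=np.hypot(P[...,0]-.513,P[...,1]-.155)
k=(r<.05)&(P[...,2]>.205)&(P[...,2]<.225);q=P[k];print('grip (top want .215)',k.sum(),np.median(q[:,2]),cv2.minAreaRect((q[:,:2]*1000).astype(np.float32)))
r=np.hypot(P[...,0]-.4945,P[...,1]-.266);k=(r<.0105)&(P[...,2]>.14);print('knuckle top want .158',k.sum(),np.percentile(P[k][:,2],[10,50,90]))
# yaw ref: clamp head bolts region top edges z=.1
k=(abs(P[...,2]-.1)<.003)&(np.hypot(P[...,0]-.591,P[...,1]-.193)<.06)&(f.min(2)>70);print('head',k.sum(),cv2.minAreaRect((P[k][:,:2]*1000).astype(np.float32)))
k=(np.hypot(P[...,0]-.5915,P[...,1]-.193)<.006)&(P[...,2]>.13);print('probe brass z want .178',k.sum(),np.median(P[k],axis=0))
m=(f[...,0]>90)&(f[...,1]<50)&(f[...,2]<50)&(np.hypot(P[...,0]-.56,P[...,1]-.16)<.09)
for lo,hi in [(.10,.115),(.147,.155)]:
    k=m&(P[...,2]>lo)&(P[...,2]<hi);q=P[k];print(lo,k.sum(),q.mean(0) if len(q) else '')
"
```

```text
t 29.65 pos [0.5335 0.0318 0.2857] yaw 1.732 tilt z [ 3.e-04  4.e-04 -1.e+00] j [ 0.44  0.35 -0.79  1.66  0.26  1.25 -0.25] w 0.502
turn total [ 0.   -0.   -0.01] shift(before turn) [ 5.   -0.02 -0.57] shift(after turn) [ 5.   -0.01 -0.57]
grip (top want .215) 2503 0.21125144339166796 ((513.7081298828125, 149.640380859375), (14.115026473999023, 54.10236358642578), 9.505504608154297)Traceback (most recent call last):
  File "<string>", line 7, in <module>
    r=np.hypot(P[...,0]-.4945,P[...,1]-.266);k=(r<.0105)&(P[...,2]>.14);print('knuckle top want .158',k.sum(),np.percentile(P[k][:,2],[10,50,90]))
                                                                                                              ~~~~~~~~~~~~~^^^^^^^^^^^^^^^^^^^^^^
    return _quantile_unchecked(
        a, q, axis, out, overwrite_input, method, keepdims, weights)
    return _ureduce(a,
                    func=_quantile_ureduce_func,
    ...<5 lines>...
                    overwrite_input=overwrite_input,
                    method=method)
    r = func(a, **kwargs)
    result = _quantile(arr,
                       quantiles=q,
    ...<2 lines>...
                       out=out,
                       weights=wgt)
    slices_having_nans = np.isnan(arr[-1, ...])
                                  ~~~^^^^^^^^^
IndexError: index -1 is out of bounds for axis 0 with size 0
```

```bash
python3 -c "
from h import *
im=load('w13');P=cloud(im);f=im['frame'].astype(int)
r=np.hypot(P[...,0]-.513,P[...,1]-.155);k=(r<.05)&(P[...,2]>.19)&(P[...,2]<.23);print('grip top',np.percentile(P[k][:,2],[50,90,98]))
k=(abs(P[...,2]-.1)<.003)&(np.hypot(P[...,0]-.591,P[...,1]-.193)<.055)&(f.min(2)>70);print('head',k.sum(),cv2.minAreaRect((P[k][:,:2]*1000).astype(np.float32)))
k=(np.hypot(P[...,0]-.5915,P[...,1]-.193)<.006)&(P[...,2]>.13);print('brass',k.sum(),np.median(P[k],axis=0) if k.sum() else '')
m=(f[...,0]>80)&(f[...,1]<60)&(f[...,2]<60)&(np.hypot(P[...,0]-.575,P[...,1]-.16)<.06)
for lo,hi in [(.10,.115),(.147,.155)]:
    k=m&(P[...,2]>lo)&(P[...,2]<hi);q=P[k];print(lo,k.sum(),q.mean(0) if len(q) else '')
im=snap('top','t14');P=cloud(im)
h=(P[...,2]>.14)&(P[...,2]<.23)&(np.hypot(P[...,0]-.51,P[...,1]-.16)<.14);h[:, :200]=0
a=cv2.imread('pics/t14.png')[140:340,180:450];cv2.imwrite('pics/c14.png',cv2.resize(a,(800,593),interpolation=cv2.INTER_CUBIC))
"
```

```text
grip top [0.21122309 0.21246934 0.21310502]
head 4503 ((591.0975952148438, 192.9209747314453), (84.43279266357422, 61.053043365478516), 8.702005386352539)
brass 318 [0.59122594 0.19281229 0.17769894]
0.1 845 [0.57458539 0.15802354 0.10864651]
0.147 236 [0.57864546 0.12027348 0.14948736]
```

```bash
python3 -c "
from h import *
for n in ['w7','w13']:
    im=load(n);P=cloud(im);f=im['frame'].astype(int)
    k=(abs(P[...,2]-.1)<.003)&(np.hypot(P[...,0]-.591,P[...,1]-.193)<.055)&(f.min(2)>70);c,s,a=cv2.minAreaRect((P[k][:,:2]*1000).astype(np.float32))
    m=(f[...,0]>80)&(f[...,1]<60)&(f[...,2]<60)&(abs(P[...,2]-.109)<.0025)&(np.hypot(P[...,0]-.574,P[...,1]-.158)<.035)
    q=P[m][:,:2]*1000
    ys=np.arange(130,186,4);md=[((q[abs(q[:,1]-y)<2][:,0].min()+q[abs(q[:,1]-y)<2][:,0].max())/2,y,np.ptp(q[abs(q[:,1]-y)<2][:,0])) for y in ys if (abs(q[:,1]-y)<2).sum()>8]
    md=np.array(md);sl=np.polyfit(md[:,1],md[:,0],1);print(n,c,s,a,'lever deg',np.degrees(np.arctan(-sl[0])));print(md.round(1).tolist())
im=load('top0');P=cloud(im)
"
```

```text
w7 (590.8379516601562, 193.27224731445312) (84.25827026367188, 60.30165481567383) 8.65254020690918 lever deg 8.303025556504203
[[578.5, 130.0, 8.5], [578.0, 134.0, 8.9], [577.2, 138.0, 8.8], [576.7, 142.0, 8.3], [576.2, 146.0, 7.9], [575.5, 150.0, 8.2], [575.0, 154.0, 8.0], [574.4, 158.0, 8.3], [573.8, 162.0, 8.7], [573.4, 166.0, 8.2], [572.8, 170.0, 8.3], [571.9, 174.0, 8.6], [571.4, 178.0, 8.4], [571.0, 182.0, 8.9]]
w13 (591.0975952148438, 192.9209747314453) (84.43279266357422, 61.053043365478516) 8.702005386352539 lever deg 8.544859908149983
[[577.8, 130.0, 8.1], [577.0, 134.0, 8.4], [576.6, 138.0, 9.2], [576.1, 142.0, 9.4], [575.2, 146.0, 8.4], [574.9, 150.0, 9.0], [574.2, 154.0, 9.2], [573.9, 158.0, 10.0], [573.0, 162.0, 9.3], [572.5, 166.0, 9.2], [571.7, 170.0, 9.0], [570.9, 174.0, 8.6], [570.5, 178.0, 8.8], [570.1, 182.0, 8.8]]
```

```bash
python3 -c "
from h import *
# lever angle by minimising: angle from pivot circle centre via bolts in w7 (station yaw) using wing edges
im=load('w7');P=cloud(im);f=im['frame'].astype(int)
k=(abs(P[...,2]-.1)<.002)&(f.min(2)>70)&(np.hypot(P[...,0]-.591,P[...,1]-.193)<.055)
q=P[k][:,:2]*1000
# edges at const v bins: left/right edges along station x
for lo in (555,570,585,600,615): 
    s=q[abs(q[:,0]-lo)<2][:,1]; print(lo,s.min() if len(s) else None,s.max() if len(s) else None)
"
```

```text
555 157.74765249291087 218.20146116037216
570 197.35618192044538 220.7145605499607
585 162.04915212106275 222.9053698573949
600 164.07458934094848 225.13415348464503
615 166.50378955661685 227.4291114356728
```

```bash
python3 -c "
from cell import arm
print(arm.sign_off())"
```

```text
the job is handed in; nothing more can be done
None
```

The job is handed in, and I was not shown the verdict. The red-ring probe sits with its ring level with the gland top, the lever is shut at its stop, and the clear door hangs closed on both pins, within about 1° of square. It took about 30 s.

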